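# Find the bowed instrument plate with a straightedge

### The job

One of the two instrument base plates has a face that is bowed up in the middle. Lay the straightedge lengthwise along the middle of either plate and let go of it, then press down on its blue end and after that on its yellow end to find out whether it rocks. Leave the straightedge lying there and stand the red reject marker upright on whichever plate is bowed (beside the straightedge, if it is the same plate), without shifting the plates or the bottles and cup around them.

Things in the scene. Friction and masses are not known exactly. Their poses are not given: they have to be found in the camera images.
- plate_1: loose instrument base plate, 140 mm (own x) by 190 mm (own y), about 24 mm thick, 0.9 kg, white sides, bare metal face; origin at the centre of its underside, on the table. One of the two plates (which one must be found by test) is bowed: its face falls straight from 28 mm high along the cross line y = +25 mm to 23 mm at both short edges. The other's face is flat, 24 mm high
- plate_2: the other base plate: same outline, axes and origin. On the bowed plate a straightedge laid along the plate's y rocks over that high line: let go at the middle it rests tilted, its end towards -y low (0.042 rad), and its other end goes down under a push (0.07 rad the other way) and comes up again after. On the flat plate it lies level and does not move
- edge_grip (a point): centre of the straightedge's black grip. The straightedge is a steel bar 200 mm long (own x), 25 mm wide (y), 16 mm high, with a blue end band at +x and a yellow one at -x; the grip on the middle of its top is 70 mm long (x), 18 mm wide (y), 24 mm high. This point lies 28 mm above the bar's underside; z is up; about 0.35 kg
- edge_blue (a point): where to press the blue end: on the bar's top face in the middle of the blue band, 75 mm from the bar's centre and 16 mm above its underside; when the bar rests untouched on the bowed plate, the heights of its two end points differ by about 6 mm, on the flat plate they are equal
- edge_yellow (a point): the same point on the yellow end, 75 mm to the other side of the bar's centre. Either end tips down under a light push (less than 3 N) if the bar rocks
- marker_grip (a point): the red reject marker: a 40 x 40 x 12 mm base with an upright square post 22 mm wide on it, 70 mm high in all, white band near the top, about 0.14 kg; this point lies on its axis 45 mm above its underside; the post's sides lie along own x and y; z is up
- vial: amber glass vial, 30 mm across, 60 mm high, loose; origin at the centre of its underside; leave alone
- jug: white plastic bottle, 90 mm across, 200 mm high, loose; origin at the centre of its underside; leave alone
- cup: white plastic cup, 72 mm across, 85 mm high, loose; origin at the centre of its underside; leave alone
- jar: amber glass jar, 56 mm across, 70 mm high, loose; origin at the centre of its underside; leave alone
- edge: the straightedge itself: origin at the centre of the bar's underside, axes as at edge_grip
- marker: the red marker itself: origin at the centre of its underside
Mind the look-alikes: they are no part of the job. Of the things that look like the marker, take the one that is farthest from the robot's base at the start.

How it is judged:
On the way, in this order (a step that is already met when the one before it is completed fails the run):
1. the straightedge lies lengthwise along the middle of one plate (centres within 20 mm across and 15 mm along the plate, direction within 0.2 rad), released and at rest (((x of edge_grip in the frame of plate_1 between -0.02 and 0.02 m and y of edge_grip in the frame of plate_1 between -0.015 and 0.015 m and angle between the x axis of edge_grip and the y axis of plate_1, either way round below 0.2 rad and contact force between edge and plate_1 above 0.5 N) or (x of edge_grip in the frame of plate_2 between -0.02 and 0.02 m and y of edge_grip in the frame of plate_2 between -0.015 and 0.015 m and angle between the x axis of edge_grip and the y axis of plate_2, either way round below 0.2 rad and contact force between edge and plate_2 above 0.5 N)) and contact force between the fingers and edge below 0.1 N and linear speed of edge below 0.02 m/s), for 0.2 s.
2. its blue end is pressed down with more than 2 N, 50 to 105 mm from its centre, while it lies on a plate (((x of edge_grip in the frame of plate_1 between -0.02 and 0.02 m and y of edge_grip in the frame of plate_1 between -0.015 and 0.015 m and angle between the x axis of edge_grip and the y axis of plate_1, either way round below 0.2 rad and contact force between edge and plate_1 above 0.5 N) or (x of edge_grip in the frame of plate_2 between -0.02 and 0.02 m and y of edge_grip in the frame of plate_2 between -0.015 and 0.015 m and angle between the x axis of edge_grip and the y axis of plate_2, either way round below 0.2 rad and contact force between edge and plate_2 above 0.5 N)) and x of the grasp point in the frame of edge_grip between 0.05 and 0.105 m and contact force between the fingers and edge above 2 N), for 0.04 s.
3. its yellow end is pressed down in the same way (((x of edge_grip in the frame of plate_1 between -0.02 and 0.02 m and y of edge_grip in the frame of plate_1 between -0.015 and 0.015 m and angle between the x axis of edge_grip and the y axis of plate_1, either way round below 0.2 rad and contact force between edge and plate_1 above 0.5 N) or (x of edge_grip in the frame of plate_2 between -0.02 and 0.02 m and y of edge_grip in the frame of plate_2 between -0.015 and 0.015 m and angle between the x axis of edge_grip and the y axis of plate_2, either way round below 0.2 rad and contact force between edge and plate_2 above 0.5 N)) and x of the grasp point in the frame of edge_grip between -0.105 and -0.05 m and contact force between the fingers and edge above 2 N), for 0.04 s.
4. the marker stands, released, on the bowed plate: the one under the straightedge if that rests tilted by more than 0.02 rad, else the other (((x of edge_grip in the frame of plate_1 between -0.02 and 0.02 m and y of edge_grip in the frame of plate_1 between -0.015 and 0.015 m and angle between the x axis of edge_grip and the y axis of plate_1, either way round below 0.2 rad and contact force between edge and plate_1 above 0.5 N and angle between edge_grip's own z axis and vertical above 0.02 rad and x of marker_grip in the frame of plate_1 between -0.068 and 0.068 m and y of marker_grip in the frame of plate_1 between -0.093 and 0.093 m and contact force between marker and plate_1 above 0.3 N and angle between marker_grip's own z axis and vertical below 0.12 rad) or (x of edge_grip in the frame of plate_1 between -0.02 and 0.02 m and y of edge_grip in the frame of plate_1 between -0.015 and 0.015 m and angle between the x axis of edge_grip and the y axis of plate_1, either way round below 0.2 rad and contact force between edge and plate_1 above 0.5 N and angle between edge_grip's own z axis and vertical below 0.02 rad and x of marker_grip in the frame of plate_2 between -0.068 and 0.068 m and y of marker_grip in the frame of plate_2 between -0.093 and 0.093 m and contact force between marker and plate_2 above 0.3 N and angle between marker_grip's own z axis and vertical below 0.12 rad) or (x of edge_grip in the frame of plate_2 between -0.02 and 0.02 m and y of edge_grip in the frame of plate_2 between -0.015 and 0.015 m and angle between the x axis of edge_grip and the y axis of plate_2, either way round below 0.2 rad and contact force between edge and plate_2 above 0.5 N and angle between edge_grip's own z axis and vertical above 0.02 rad and x of marker_grip in the frame of plate_2 between -0.068 and 0.068 m and y of marker_grip in the frame of plate_2 between -0.093 and 0.093 m and contact force between marker and plate_2 above 0.3 N and angle between marker_grip's own z axis and vertical below 0.12 rad) or (x of edge_grip in the frame of plate_2 between -0.02 and 0.02 m and y of edge_grip in the frame of plate_2 between -0.015 and 0.015 m and angle between the x axis of edge_grip and the y axis of plate_2, either way round below 0.2 rad and contact force between edge and plate_2 above 0.5 N and angle between edge_grip's own z axis and vertical below 0.02 rad and x of marker_grip in the frame of plate_1 between -0.068 and 0.068 m and y of marker_grip in the frame of plate_1 between -0.093 and 0.093 m and contact force between marker and plate_1 above 0.3 N and angle between marker_grip's own z axis and vertical below 0.12 rad)) and contact force between the fingers and edge below 0.1 N and contact force between the fingers and marker below 0.1 N and linear speed of each of edge, marker below 0.02 m/s), for 0.2 s.
At the end, for the whole second after the job is handed in: Straightedge lengthwise on the middle of a plate (20 mm across, 15 mm along, 0.2 rad); marker upright (0.12 rad), its axis over and weight on the bowed plate: the one under the straightedge if that is tilted over 0.02 rad, else the other. Both released and at rest (all of step 4); the robot touches nothing.
It fails at once if a plate is shifted by more than 30 mm (distance of any of plate_1, plate_2 from where it was at the start of the episode above 0.03 m).
It fails at once if the small amber vial is shifted by more than 30 mm or tipped (distance of vial from where it was at the start of the episode above 0.03 m or angle between vial's own z axis and vertical above 0.5 rad).
It fails at once if the white jug is shifted by more than 30 mm or tipped (distance of jug from where it was at the start of the episode above 0.03 m or angle between jug's own z axis and vertical above 0.5 rad).
It fails at once if the white cup is shifted by more than 30 mm or tipped (distance of cup from where it was at the start of the episode above 0.03 m or angle between cup's own z axis and vertical above 0.5 rad).
It fails at once if the amber jar is shifted by more than 30 mm or tipped (distance of jar from where it was at the start of the episode above 0.03 m or angle between jar's own z axis and vertical above 0.5 rad).
It also fails if it takes over 66 s, if anything falls off the work surface, if the arm or the gripper's body presses on something with over 40 N, if the wrist force passes 120 N, or if a joint passes its speed limit or range.

### The arm

A 7-joint arm with a two-finger parallel gripper is mounted at the origin on the work surface. World frame = base frame: x ahead of the robot, y to its left, z up, the work surface at z = 0. Lengths are in m, angles in rad, forces in N, time in s.
With the tool pointing down it reaches from about 0.4 to 0.875 m from the base axis. Payload 19.3 kg.
Tool frame: the origin (TCP) lies at the very end of the fingers, on their centre line; the grasp point (between the pads) lies bot.pinch_z behind it (bot.pinch_z is the distance from the TCP to the grasp point, in m); z points along the fingers, y is the line along which they close (so a half turn about z gives the same grasp; the last joint's range is limited). The gripper opens to 85 mm and grips with 20 to 120 N. Pads are 22 mm wide; open, the fingers measure 114 mm over their backs; the gripper's body (76 mm by 85 mm) begins 54 mm behind the grasp point. The pads swing forward as they close: fully open they stand 13 mm farther back than shut.
Start: joints at [-1.328, 0.521, -0.036, 1.599, 0.021, 1.021, -0.113], TCP at [0.192, 0.595, 0.231] pointing down, gripper open.
Joint ranges: [-2.91, 2.91], [-0.3, 2.13], [-1.5, 1.42], [0.17, 2.43], [-1.26, 4.41], [0.16, 1.93], [-2.52, 2.52]. Speed limits (rad/s): [1.89, 1.89, 2.39, 2.39, 3.01, 3.01, 3.01].

### API

Orientations are given as [roll, pitch, yaw] about the fixed x, y, z axes, in that order (R = Rz(yaw) Ry(pitch) Rx(roll)).
In Python, from workcell import bot, grab_frame, ticket gives the robot as it stands.
- The arm moves only by the tool arm_command, never from a script. Its argument "commands" is a list of rows, each a list of 3 entries, a list of its own where there are three numbers: the shift along the world's x, y, z in mm, then the turn about the world's z in rad, then the gripper command: -1 is fully open, 1 is shut, values between are in proportion. In form: [[[tx, ty, tz], roll, fingers], ...]. A call has 1 to 20 rows; each row shifts and turns the commanded pose from where the row before left it; what a row does not reach is not made up. A row lasts 1/10 s, in which the tool goes at most 50 mm and 8.59 degrees, less where a joint would pass 70% of its speed; a pose out of reach is approached as far as the arm can. A call with a gripper value outside its range is refused whole. The fingers move at their own pace and stop on an object; "newtons" is the grip in N (left out, the last holds). Time passes only in rows, so rows that do not move let the fingers close. It gives the time, the measured TCP pose, the force, the opening and the grip force at its end, in the units of the state.
- bot.observe(): the state, without advancing time (a new reading comes with each control period).
- grab_frame(name): name is "side" or "top" or "wrist"; returns a dict with "image" (480x640x3 uint8, red, green, blue), "vertical_fov" (degrees; the focal length in pixels is half the picture's height over the tangent of half this angle, whatever the lens; pixels are square), "cx", "cy" (the principal point, pixels), "R" (3x3) and "t" (3): a world point X has camera coordinates R X + t. Camera axes: x right, y down, z forward; pixel columns grow to the right and rows downward; lengths in m; the calibration is good to about 2 mm. The wrist camera is an equidistant fisheye: a pixel r from the principal point sees the ray r / f radians off the axis. A picture is of the moment at which its call begins. There is no depth.
- ticket.job_done(): hands the job in; it is judged then, once.
The state is a dict: "clock": time; "qpos": joint angles; "qd": joint speeds; "joint_efforts": joint torques, N m; "position": TCP position; "tool_rot": TCP orientation; "force": force on the tool from outside, world axes, zero at the start; "moment": the same for the moment, N m; "grip_width": finger opening in m; "finger_force": force on a finger pad.
Only numpy, scipy, OpenCV 4.12 (cv2) and the standard library are available. Lean on these libraries where they do the work, as an engineer would, in place of code of your own. Each camera call takes 0.05 s, during which the arm holds its last target. There are 200 camera calls.

## Working session

There is one attempt and no reset: what is moved stays moved. The work goes in short steps, Python scripts to look and compute and a tool call to move; the robot and the scene stay as the last step left them, time stands still between calls to the robot, and variables do not carry over. Pictures are saved under pics/ and viewed, at most 10 in all, crops included, and the job is handed in when it is done.

Besides the shell and the picture viewer there is one more tool, called after "Request:" as a command line: name --argument value ..., lists and objects as JSON in quotes. arm_command: Moves the arm, as the interface text tells. Its arguments: {"type":"object","properties":{"commands":{"type":"array"},"newtons":{"type":"number"}},"required":["commands"]}

```bash
mkdir -p pics; ls; cat > h.py <<'E'
import numpy as np, cv2
from workcell import bot, grab_frame, ticket
def save(n,f): cv2.imwrite('pics/'+n+'.png', cv2.cvtColor(f['image'],cv2.COLOR_RGB2BGR))
def ray(f,u,v,fish=False):
    F=240/np.tan(np.radians(f['vertical_fov'])/2); a=np.array([u-f['cx'],v-f['cy']],float)
    if fish:
        r=np.hypot(*a)+1e-9; th=r/F; d=np.r_[a/r*np.sin(th),np.cos(th)]
    else: d=np.r_[a/F,1]
    R=np.array(f['R']); t=np.array(f['t']); return -R.T@t, R.T@d/np.linalg.norm(d)
def onz(f,u,v,z,fish=False):
    o,d=ray(f,u,v,fish); return o+d*(z-o[2])/d[2]
def tri(a,b):
    A=np.zeros((3,3));B=np.zeros(3);rs=[a,b]
    for o,d in rs: P=np.eye(3)-np.outer(d,d); A+=P; B+=P@o
    X=np.linalg.solve(A,B); return X,[np.linalg.norm((np.eye(3)-np.outer(d,d))@(X-o)) for o,d in rs]
def proj(f,X):
    F=240/np.tan(np.radians(f['vertical_fov'])/2); c=np.array(f['R'])@X+np.array(f['t']); return c[:2]/c[2]*F+[f['cx'],f['cy']]
E
python3 - <<'E'
from h import *
for n in('top','side'):
    f=grab_frame(n); save(n+'0',f); print(n,f['vertical_fov'],f['cx'],f['cy'],-np.array(f['R']).T@f['t'],np.round(f['R'],3).tolist())
s=bot.observe(); print(s['position'],s['tool_rot'],s['force'],s['grip_width'],bot.pinch_z,s['clock'])
E
```

```text
pics
top 51.22694735658048 321.17861352010306 240.56167903553714 [ 0.34275648 -0.02174767  1.51592196] [[0.002, -1.0, -0.021], [-0.993, 0.0, -0.121], [0.121, 0.021, -0.992]]
side 52.38852182569933 325.62837732047336 241.2554863543148 [ 0.21105267 -0.88829634  0.68084931] [[0.94, -0.342, 0.023], [-0.17, -0.523, -0.835], [0.297, 0.781, -0.549]]
[0.19226027 0.59440758 0.23079811] [-3.14062614e+00  4.29013916e-05  2.82877923e+00] [-0.84337225 -0.93898582  0.19092702] 0.08556498789298017 0.0187 0.1
```

View pics/top0.png

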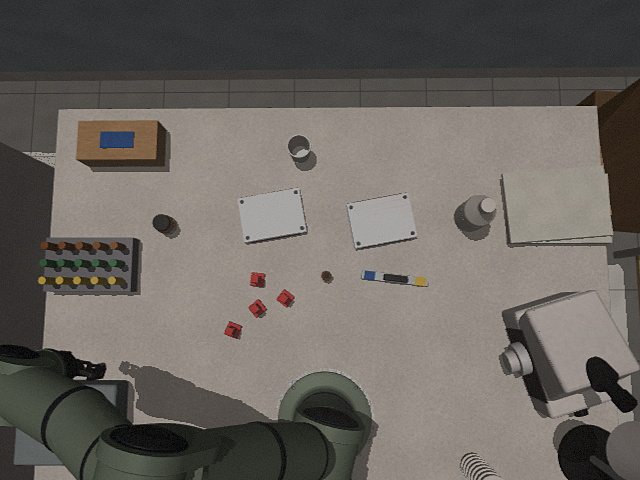

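View pics/side0.png

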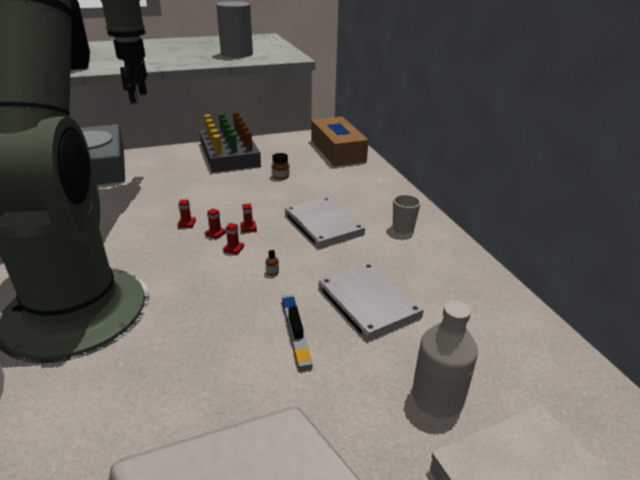

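Top view: the plates are at (272,215) and (381,220). The straightedge is at (395,278), with its blue end at (370,275) and its yellow end at (421,281). The vial is at (326,276), jar (164,223), cup (299,148) and jug (480,210).
Marker candidates are red: (257,280), (285,298), (258,308) and (233,329). The base is near (326,410), so (257,280) looks farthest. I'll confirm that with numbers.

```bash
cat > m.py <<'E'
from h import *
def blobs(f,lo,hi,amin=8,roi=None):
    h=cv2.cvtColor(f['image'],cv2.COLOR_RGB2HSV); m=cv2.inRange(h,lo,hi)
    if roi: k=np.zeros_like(m); x0,y0,x1,y1=roi; k[y0:y1,x0:x1]=255; m&=k
    n,_,s,c=cv2.connectedComponentsWithStats(m); return [(s[i][4],c[i].round(1)) for i in range(1,n) if s[i][4]>=amin], m
E
python3 - <<'E'
from m import *
T=grab_frame('top');S=grab_frame('side')
save('t1',T)
def two(lo,hi,rt,rs): return blobs(T,lo,hi,8,rt)[0],blobs(S,lo,hi,8,rs)[0]
for nm,lo,hi in(('blue',(100,120,50),(125,255,255)),('yel',(18,130,100),(32,255,255)),('blk',(0,0,0),(180,255,50))):
    a,b=two(lo,hi,(350,260,440,300),(270,285,325,375)); print(nm,a,b)
    if a and b:
        a=max(a,key=lambda q:q[0])[1];b=max(b,key=lambda q:q[0])[1]; print(tri(ray(T,*a),ray(S,*b)))
a=blobs(T,(0,150,60),(8,255,255),8,(200,260,310,345))[0]
print('red',[(q[0],q[1],onz(T,*q[1],.04)[:2].round(3),np.hypot(*onz(T,*q[1],.04)[:2]).round(3)) for q in a])
print('redS',blobs(S,(0,150,60),(8,255,255),8,(160,190,280,270))[0])
for r in((225,180,320,250),(338,185,425,255)):
    x0,y0,x1,y1=r; im=T['image'][y0:y1,x0:x1]; g=cv2.cvtColor(im,cv2.COLOR_RGB2HSV)
    m=((g[...,1]<14)&(g[...,2]>120)).astype(np.uint8)
    m=cv2.morphologyEx(m,cv2.MORPH_CLOSE,np.ones((5,5))); c=max(cv2.findContours(m,0,2)[0],key=cv2.contourArea)
    P=np.array([onz(T,u+x0,v+y0,.024)[:2] for u,v in c[:,0]],np.float32); print('plate',cv2.contourArea(c),cv2.minAreaRect(P))
for nm,uv in(('vial',(326,279)),('jar',(164,226)),('cup',(301,158)),('jug',(472,222))): print(nm,onz(T,*uv,0.01)[:2].round(3))
cv2.imwrite('pics/crop.png',cv2.resize(cv2.cvtColor(np.hstack([T['image'][255:345,215:305],S['image'][190:280,170:260]]),cv2.COLOR_RGB2BGR),None,fx=4,fy=4,interpolation=2))
E
```

```text
blue [(np.int32(78), array([368.9, 275. ]))] [(np.int32(111), array([288.7, 302.1]))]
(array([ 0.42074662, -0.13279397,  0.01318519]), [np.float64(0.0008910576227447052), np.float64(0.0008910576227445159)])
yel [(np.int32(83), array([419.9, 280.9]))] [(np.int32(174), array([302.5, 354.7]))]
(array([ 0.40296691, -0.28413862,  0.01466107]), [np.float64(0.001227416743094216), np.float64(0.0012274167430942388)])
blk [(np.int32(124), array([395.4, 277.8]))] [(np.int32(16), array([323.1, 290.6])), (np.int32(325), array([295.2, 323.2])), (np.int32(36), array([304.5, 367.5]))]
(array([ 0.41166753, -0.21022622,  0.02476587]), [np.float64(0.001173000247399817), np.float64(0.0011730002473998506)])
red [(np.int32(114), array([256.3, 278.5]), array([0.409, 0.201]), np.float64(0.456)), (np.int32(134), array([284.6, 297.4]), array([0.354, 0.117]), np.float64(0.373)), (np.int32(129), array([256.6, 307.7]), array([0.324, 0.198]), np.float64(0.38)), (np.int32(54), array([234.6, 325.7]), array([0.272, 0.262]), np.float64(0.377)), (np.int32(56), array([228.5, 330.9]), array([0.257, 0.279]), np.float64(0.379)), (np.int32(15), array([235.1, 335.7]), array([0.243, 0.26 ]), np.float64(0.356))]
redS [(np.int32(40), array([183.3, 202. ])), (np.int32(37), array([246.6, 206.1])), (np.int32(44), array([212.5, 211.5])), (np.int32(83), array([187.2, 222. ])), (np.int32(88), array([248.2, 226. ])), (np.int32(47), array([231.4, 226.1])), (np.int32(91), array([215.2, 232.1])), (np.int32(105), array([233.8, 247.2]))]
plate 2693.5 ((0.6045682430267334, 0.1610993891954422), (0.13839708268642426, 0.1903354972600937), 10.188716888427734)
plate 2736.5 ((0.5868546366691589, -0.17076653242111206), (0.13724300265312195, 0.1907721757888794), 10.787693977355957)
vial [ 0.41  -0.005]
jar [0.571 0.492]
cup [0.783 0.073]
jug [ 0.582 -0.446]
```

View pics/crop.png

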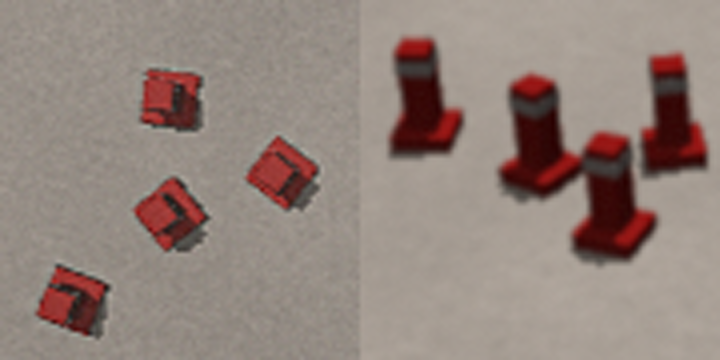

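The crop shows four identical markers with white bands. The top one in the left crop, (257,280) in the top image, is at (0.41, 0.20) and 0.456 m from the base; the others are at about 0.38 m, so I choose that one. Next I go above the straightedge.

Request:
arm_command --commands '[[[31, -40, 0], -0.069, -1], [[31, -40, 0], -0.069, -1], [[31, -40, 0], -0.069, -1], [[31, -40, 0], -0.069, -1], [[31, -40, 0], -0.069, -1], [[31, -40, 0], -0.069, -1], [[31, -40, 0], -0.069, -1], [[31, -40, 0], -0.069, -1], [[31, -40, 0], -0.069, -1], [[31, -40, 0], -0.069, -1], [[-9, -40, 0], -0.069, -1], [[-9, -40, 0], -0.069, -1], [[-9, -40, 0], -0.069, -1], [[-9, -40, 0], -0.069, -1], [[-9, -40, 0], -0.069, -1], [[-9, -40, 0], -0.069, -1], [[-9, -40, 0], -0.069, -1], [[-9, -40, 0], -0.069, -1], [[-9, -40, 0], -0.069, -1], [[-9, -40, 0], -0.069, -1]]'

```text
clock: 2.2
position: [0.408, -0.202, 0.2315]
tool_rot: [3.141, -0.0, 1.446]
force: [1.5, 0.5, 0.3]
grip_width: 0.0856
finger_force: 0.0
```

```bash
python3 - <<'E'
from h import *
f=grab_frame('wrist'); save('w1',f); np.save('w1.npy',f,allow_pickle=True)
s=bot.observe(); print(s['position'],s['tool_rot'],s['force'],s['clock'],f['vertical_fov'],f['cx'],f['cy'])
print(-np.array(f['R']).T@f['t'],np.round(f['R'],2).tolist())
E
```

```text
[ 0.40622344 -0.20776626  0.23180963] [3.14064258e+00 2.19859827e-03 1.43617632e+00] [-5.68492413 -6.95724959  0.26187115] 2.25 65.70646984690485 323.62089110735474 237.7182371062545
[ 0.41634161 -0.12895023  0.37581607] [[0.99, -0.12, 0.0], [-0.12, -0.95, 0.29], [-0.04, -0.29, -0.96]]
```

View pics/w1.png

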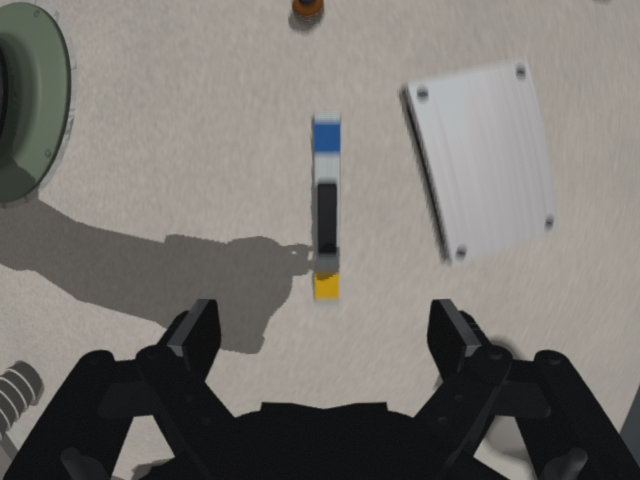

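The wrist view shows the straightedge: blue (327,137), grip (327,217), yellow (327,286). The plate to its right has screws at (423,94), (521,72), (549,222) and (461,252). I'll measure now, and again after shifting for height.

```bash
cat >> m.py <<'E'
import pickle
def wr(name):
    f=grab_frame('wrist'); save(name,f); pickle.dump(f,open(name+'.pkl','wb')); return f
def big(f,lo,hi,roi):
    b=blobs(f,lo,hi,20,roi)[0]; return max(b,key=lambda q:q[0]) if b else None
BL=((100,120,40),(125,255,255));YE=((18,130,80),(32,255,255));BK=((0,0,0),(180,255,48));RD=((0,150,40),(8,255,255))
def screws(f,roi,z=.024):
    x0,y0,x1,y1=roi; g=cv2.cvtColor(f['image'],cv2.COLOR_RGB2GRAY)[y0:y1,x0:x1]
    b=cv2.morphologyEx(g,cv2.MORPH_BLACKHAT,np.ones((17,17)))
    n,_,s,c=cv2.connectedComponentsWithStats((b>45).astype(np.uint8))
    return [(int(s[i][4]),(c[i]+[x0,y0]).round(1)) for i in range(1,n) if 25<s[i][4]<250]
E
python3 - <<'E'
from m import *
f=wr('w2')
for n,c,z in(('blue',BL,.016),('yel',YE,.016),('grip',BK,.04)):
    b=big(f,*c,(300,95,360,310)); print(n,b,onz(f,*b[1],z,True).round(4))
for a,c in screws(f,(395,50,570,275)): print('screw',a,c,onz(f,*c,.024,True).round(4))
print(bot.observe()['position'],bot.observe()['tool_rot'])
E
```

```text
blue (np.int32(813), array([326.8, 127.1])) [ 0.4186 -0.1339  0.016 ]
yel (np.int32(653), array([328.7, 276.4])) [ 0.4003 -0.2856  0.016 ]
grip (np.int32(1317), array([327.9, 207.8])) [ 0.4095 -0.2075  0.04  ]
screw 92 [519.3  59.7] [ 0.6244 -0.0793  0.024 ]
screw 118 [421.5  82.2] [ 0.5137 -0.1002  0.024 ]
screw 72 [551.1 210.5] [ 0.6554 -0.2432  0.024 ]
screw 94 [463.5 241.4] [ 0.545  -0.2641  0.024 ]
[ 0.4070544  -0.20501942  0.23157907] [3.14113645e+00 1.54004643e-03 1.44013597e+00]
```

Request:
arm_command --commands '[[[20, 0, -30], 0, -1], [[20, 0, -30], 0, -1], [[0, 0, 0], 0, -1], [[0, 0, 0], 0, -1], [[0, 0, 0], 0, -1]]'

```text
clock: 2.8
position: [0.4484, -0.2008, 0.1721]
tool_rot: [3.141, 0.0, 1.448]
force: [-0.6, 1.2, 0.5]
grip_width: 0.0852
finger_force: 0.0
```

```bash
python3 - <<'E'
from m import *
f=wr('w3'); g=pickle.load(open('w2.pkl','rb'))
for n,c,z in(('blue',BL,.016),('yel',YE,.016),('grip',BK,.04)):
    b=big(f,*c,(200,40,360,400)); b0=big(g,*c,(300,95,360,310)); print(n,b,onz(f,*b[1],z,True).round(4),tri(ray(g,*b0[1],True),ray(f,*b[1],True)))
for a,c in screws(f,(360,30,640,330)): print('screw',a,c,onz(f,*c,.024,True).round(4))
print(bot.observe()['position'],bot.observe()['tool_rot'])
E
```

```text
blue (np.int32(1193), array([278.2, 143.3])) [ 0.419  -0.1343  0.016 ] (array([ 0.41862856, -0.13414356,  0.01366534]), [np.float64(0.00024175345035534675), np.float64(0.00024175345035528831)])
yel (np.int32(829), array([284.2, 314.3])) [ 0.4006 -0.2859  0.016 ] (array([ 0.40037585, -0.28606858,  0.01533239]), [np.float64(0.00021958646222827385), np.float64(0.00021958646222825046)])
grip (np.int32(2069), array([278.2, 238.5])) [ 0.4111 -0.2066  0.04  ] (array([ 0.40926452, -0.20989262,  0.02872979]), [np.float64(6.932525751427494e-05), np.float64(6.932525751425671e-05)])
screw 139 [514.   59.9] [ 0.6243 -0.0794  0.024 ]
screw 182 [392.2  87.8] [ 0.5137 -0.1006  0.024 ]
screw 100 [548.5 240.3] [ 0.6557 -0.2436  0.024 ]
screw 133 [441.6 277.5] [ 0.5448 -0.2643  0.024 ]
screw 74 [436.3 306.6] [ 0.5397 -0.2928  0.024 ]
screw 30 [476.9 326.6] [ 0.5817 -0.3222  0.024 ]
[ 0.44858365 -0.20071683  0.17227576] [3.14025163e+00 9.52008717e-06 1.44847888e+00]
```

Height of the edge from two wrist positions: ends at about 0.015 m, grip about 0.029 m, which matches the text. The tool yaw already matches, so I descend and grip.

Request:
arm_command --commands '[[[-19, -5, -30], 0, -1], [[-20, -4, -30], 0, -1], [[0, 0, -30], 0, -1], [[0, 0, -30], 0, -1], [[0, 0, -20], 0, -1], [[0, 0, -13], 0, -1], [[0, 0, 0], 0, -1], [[0, 0, 0], 0, -1], [[0, 0, 0], 0, 1], [[0, 0, 0], 0, 1], [[0, 0, 0], 0, 1], [[0, 0, 0], 0, 1], [[0, 0, 0], 0, 1], [[0, 0, 0], 0, 1], [[0, 0, 0], 0, 1], [[0, 0, 0], 0, 1]]' --newtons 50

```text
clock: 4.45
position: [0.4099, -0.2096, 0.0186]
tool_rot: [3.141, -0.0, 1.449]
force: [-0.5, 1.5, 8.1]
grip_width: 0.017
finger_force: 49.0
```

Request:
arm_command --commands '[[[0, 0, 10], 0, 1], [[0, 0, 20], 0, 1], [[0, 0, 25], 0, 1], [[0, 0, 25], 0, 1], [[17, 4, 0], 0.031, 1], [[18, 4, 0], 0.031, 1], [[17, 4, 0], 0.031, 1], [[18, 4, 0], 0.031, 1], [[17, 4, 0], 0.031, 1], [[18, 4, 0], 0.031, 1], [[17, 4, 0], 0.031, 1], [[18, 4, 0], 0.031, 1], [[17, 3, 0], 0.031, 1], [[18, 3, 0], 0.031, 1], [[0, 0, 0], 0, 1], [[0, 0, 0], 0, 1], [[0, 0, 0], 0, 1], [[0, 0, 0], 0, 1]]'

```text
clock: 6.25
position: [0.584, -0.1718, 0.0985]
tool_rot: [-3.141, -0.0, 1.758]
force: [-0.5, 0.3, -3.6]
grip_width: 0.017
finger_force: 49.9
```

```bash
python3 - <<'E'
from m import *
f=wr('w4')
s=bot.observe(); print(s['position'],s['tool_rot'],s['grip_width'],s['force'])
z=s['position'][2]-.0186+.016
for n,c in(('blue',BL),('yel',YE)):
    b=big(f,*c,(150,20,500,460)); print(n,b, b is not None and onz(f,*b[1],z,True).round(4))
for a,c in screws(f,(150,30,560,380)): print('screw',a,c,onz(f,*c,.024,True).round(4))
E
```

```text
[ 0.5841377  -0.17175572  0.0984494 ] [-3.14130654e+00  1.21141040e-05  1.75811864e+00] 0.01716677358323332 [-0.19816615 -0.51781865 -2.87910078]
blue (np.int32(5225), array([323.2, 123. ])) [ 0.5689 -0.0971  0.0958]
yel (np.int32(57), array([323.3, 406.8])) [ 0.5946 -0.2333  0.0958]
screw 66 [211.  159.1] [ 0.5056 -0.1281  0.024 ]
screw 65 [436.3 203.7] [ 0.6461 -0.1297  0.024 ]
screw 45 [213.8 209.5] [ 0.5114 -0.1589  0.024 ]
screw 122 [429.1 282.4] [ 0.6558 -0.1815  0.024 ]
screw 160 [355.9 274.6] [ 0.6065 -0.1845  0.024 ]
screw 93 [371.5 303.9] [ 0.6213 -0.2032  0.024 ]
screw 78 [510.2 376.4] [ 0.7531 -0.252   0.024 ]
```

View pics/w4.png

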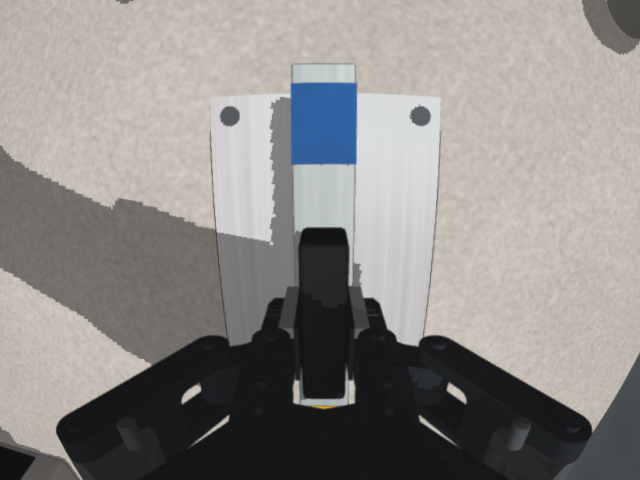

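The picture shows the bar centred over the plate: blue band at (323,123), plate screws at (230,116) and (421,116). Next I lower it until contact.

Request:
arm_command --commands '[[[0, 0, -15], 0, 1], [[0, 0, -15], 0, 1], [[0, 0, -12], 0, 1], [[0, 0, -6], 0, 1], [[0, 0, 0], 0, 1], [[0, 0, 0], 0, 1], [[0, 0, 0], 0, 1]]'

```text
clock: 7.0
position: [0.5849, -0.1717, 0.0508]
tool_rot: [3.141, 0.0, 1.759]
force: [-0.3, -0.5, -3.8]
grip_width: 0.0171
finger_force: 49.9
```

Request:
arm_command --commands '[[[0, 0, -2], 0, 1], [[0, 0, 0], 0, 1], [[0, 0, 0], 0, 1]]'

```text
clock: 7.3
position: [0.5847, -0.1715, 0.0484]
tool_rot: [3.141, 0.0, 1.759]
force: [-0.2, 0.4, -3.5]
grip_width: 0.0169
finger_force: 49.9
```

Request:
arm_command --commands '[[[0, 0, -2], 0, 1], [[0, 0, 0], 0, 1], [[0, 0, 0], 0, 1]]'

```text
clock: 7.6
position: [0.5846, -0.1716, 0.0462]
tool_rot: [-3.141, -0.0, 1.759]
force: [0.1, -0.3, -3.8]
grip_width: 0.0169
finger_force: 49.9
```

Request:
arm_command --commands '[[[0, 0, -1], 0, 1], [[0, 0, 0], 0, 1]]'

```text
clock: 7.8
position: [0.5846, -0.1715, 0.0452]
tool_rot: [-3.142, -0.0, 1.759]
force: [-0.1, 0.8, -3.6]
grip_width: 0.0169
finger_force: 49.9
```

Request:
arm_command --commands '[[[0, 0, -1], 0, 1], [[0, 0, 0], 0, 1]]'

```text
clock: 8.0
position: [0.5846, -0.1715, 0.0442]
tool_rot: [-3.141, -0.0, 1.759]
force: [0.1, -0.1, -3.2]
grip_width: 0.0171
finger_force: 49.9
```

Request:
arm_command --commands '[[[0, 0, -1], 0, 1], [[0, 0, 0], 0, 1]]'

```text
clock: 8.2
position: [0.5846, -0.1715, 0.0432]
tool_rot: [-3.141, -0.0, 1.759]
force: [-0.3, 0.7, -3.8]
grip_width: 0.0167
finger_force: 49.9
```

Request:
arm_command --commands '[[[0, 0, -1], 0, 1], [[0, 0, 0], 0, 1]]'

```text
clock: 8.4
position: [0.5848, -0.1716, 0.0426]
tool_rot: [3.141, -0.0, 1.759]
force: [-2.2, 0.9, 4.0]
grip_width: 0.0169
finger_force: 51.0
```

Request:
arm_command --commands '[[[0, 0, -0.5], 0, 1], [[0, 0, 0], 0, 1]]'

```text
clock: 8.6
position: [0.5847, -0.1715, 0.0426]
tool_rot: [3.141, -0.0, 1.759]
force: [-4.3, 1.8, 13.7]
grip_width: 0.0171
finger_force: 52.3
```

Contact at TCP 0.0426 puts the underside at 24 mm, which suggests the flat plate. Releasing and lifting.

Request:
arm_command --commands '[[[0, 0, 0.7], 0, 1], [[0, 0, 0], 0, -0.3], [[0, 0, 0], 0, -0.3], [[0, 0, 0], 0, -0.3], [[0, 0, 0], 0, -0.3], [[0, 0, 10], 0, -0.3], [[0, 0, 20], 0, -0.3], [[0, 0, 25], 0, -0.3], [[0, 0, 25], 0, -0.3], [[0, 0, 25], 0, -0.3], [[0, 0, 25], 0, 1], [[0, 0, 0], 0, 1], [[0, 0, 0], 0, 1], [[0, 0, 0], 0, 1]]'

```text
clock: 10.0
position: [0.5843, -0.1714, 0.172]
tool_rot: [-3.141, -0.0, 1.759]
force: [-1.2, 0.7, -0.6]
grip_width: 0.0004
finger_force: 0.0
```

```bash
cat > e.py <<'E'
from m import *
import sys
f=wr(sys.argv[1]); z=.040
for n,c in(('blue',BL),('yel',YE)):
    b=big(f,*c,(150,20,500,460)); print(n,b, b is not None and onz(f,*b[1],z,True).round(4))
T=grab_frame('top');S=grab_frame('side')
for n,c in(('blue',BL),('yel',YE)):
    a=big(T,*c,(330,180,430,260));b=big(S,*c,(310,255,430,340)); print(n,a,b,a is not None and b is not None and tri(ray(T,*a[1]),ray(S,*b[1])))
s=bot.observe(); print(s['position'],s['tool_rot'],s['grip_width'],s['force'])
E
python3 e.py w5
```

```text
blue (np.int32(1434), array([323.9, 125.9])) [ 0.5693 -0.0967  0.04  ]
yel (np.int32(65), array([323.5, 314.8])) [ 0.5976 -0.2473  0.04  ]
blue (np.int32(28), array([353.9, 223.2])) (np.int32(105), array([348.4, 269.8])) (array([ 0.5741094 , -0.08769811,  0.02965688]), [np.float64(0.0018952766159225354), np.float64(0.0018952766159224485)])
yel None (np.int32(139), array([390.7, 308.9])) False
[ 0.58431784 -0.17148509  0.17181763] [-3.14045777e+00 -3.23052054e-04  1.75868569e+00] -5.411650207091239e-05 [-0.31354871  0.07345257  0.81234509]
```

View pics/w5.png

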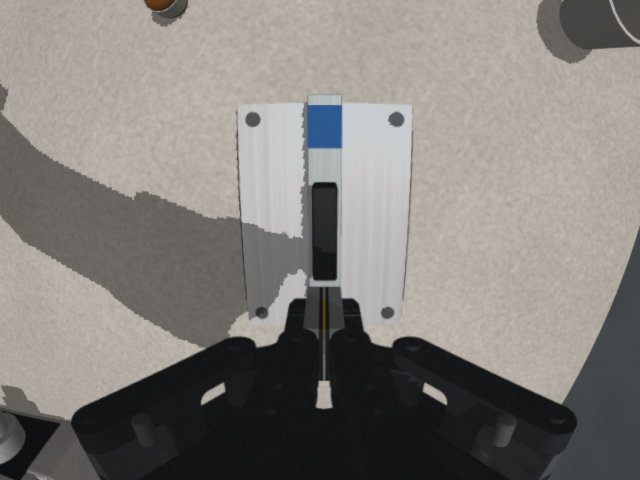

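The bar lies released on the plate, blue at (324,126). Press the blue end with shut fingers.

Request:
arm_command --commands '[[[-7, 37, -30], 0, 1], [[-7, 37, -30], 0, 1], [[0, 0, -30], 0, 1], [[0, 0, -25], 0, 1], [[0, 0, -12], 0, 1], [[0, 0, 0], 0, 1], [[0, 0, 0], 0, 1], [[0, 0, 0], 0, 1]]'

```text
clock: 10.95
position: [0.5713, -0.0979, 0.0467]
tool_rot: [3.14, 0.0, 1.758]
force: [-0.4, 0.7, -0.1]
grip_width: -0.0001
finger_force: 0.0
```

Request:
arm_command --commands '[[[0, 0, -2], 0, 1], [[0, 0, 0], 0, 1], [[0, 0, 0], 0, 1]]'

```text
clock: 11.25
position: [0.5708, -0.0976, 0.0438]
tool_rot: [3.141, 0.0, 1.759]
force: [0.2, 0.8, -1.0]
grip_width: -0.0001
finger_force: 0.0
```

Request:
arm_command --commands '[[[0, 0, -1.5], 0, 1], [[0, 0, 0], 0, 1], [[0, 0, 0], 0, 1]]'

```text
clock: 11.55
position: [0.5706, -0.0976, 0.0419]
tool_rot: [-3.141, -0.0, 1.759]
force: [-0.5, -0.7, 0.5]
grip_width: -0.0
finger_force: 0.0
```

Request:
arm_command --commands '[[[0, 0, -1], 0, 1], [[0, 0, 0], 0, 1], [[0, 0, 0], 0, 1]]'

```text
clock: 11.85
position: [0.5706, -0.0976, 0.0409]
tool_rot: [-3.141, 0.0, 1.759]
force: [1.5, -0.1, 0.0]
grip_width: -0.0004
finger_force: 0.0
```

Request:
arm_command --commands '[[[0, 0, -1], 0, 1], [[0, 0, 0], 0, 1], [[0, 0, 0], 0, 1]]'

```text
clock: 12.15
position: [0.5707, -0.0976, 0.0401]
tool_rot: [3.141, 0.0, 1.759]
force: [-1.0, -0.6, 4.1]
grip_width: -0.0001
finger_force: 2.2
```

Request:
arm_command --commands '[[[0, 0, -0.5], 0, 1], [[0, 0, 0], 0, 1], [[0, 0, 0], 0, 1]]'

```text
clock: 12.45
position: [0.5708, -0.0976, 0.04]
tool_rot: [3.141, -0.0, 1.759]
force: [-3.9, 1.2, 14.4]
grip_width: -0.0002
finger_force: 7.3
```

The blue end holds at 0.040 and does not give. Now the yellow end.

Request:
arm_command --commands '[[[0, 0, 15], 0, 1], [[0, 0, 25], 0, 1], [[0, 0, 20], 0, 1], [[7, -37, 0], 0, 1], [[7, -37, 0], 0, 1], [[7, -37, 0], 0, 1], [[7, -37, 0], 0, 1], [[0, 0, -25], 0, 1], [[0, 0, -20], 0, 1], [[0, 0, -10], 0, 1], [[0, 0, 0], 0, 1], [[0, 0, 0], 0, 1]]'

```text
clock: 13.65
position: [0.599, -0.2456, 0.0454]
tool_rot: [3.141, 0.001, 1.759]
force: [0.2, -0.1, 1.0]
grip_width: 0.0002
finger_force: 0.0
```

Request:
arm_command --commands '[[[0, 0, -3], 0, 1], [[0, 0, 0], 0, 1], [[0, 0, 0], 0, 1]]'

```text
clock: 13.95
position: [0.5988, -0.2455, 0.0419]
tool_rot: [3.141, 0.0, 1.759]
force: [-0.2, 0.2, -0.2]
grip_width: -0.0001
finger_force: 0.0
```

Request:
arm_command --commands '[[[0, 0, -1], 0, 1], [[0, 0, 0], 0, 1], [[0, 0, 0], 0, 1]]'

```text
clock: 14.25
position: [0.5986, -0.2455, 0.0405]
tool_rot: [-3.142, -0.0, 1.759]
force: [0.1, -0.5, 0.5]
grip_width: 0.0001
finger_force: 0.0
```

Request:
arm_command --commands '[[[0, 0, -1], 0, 1], [[0, 0, 0], 0, 1], [[0, 0, 0], 0, 1]]'

```text
clock: 14.55
position: [0.5987, -0.2456, 0.0401]
tool_rot: [3.141, 0.0, 1.759]
force: [-2.8, 1.3, 11.1]
grip_width: 0.0001
finger_force: 5.5
```

Both ends hold firm at the same 0.040 height, so this plate is flat and the other one, near (0.605, 0.161), is bowed. Going to the marker.

Request:
arm_command --commands '[[[0, 0, 15], 0, 1], [[0, 0, 40], 0, 1], [[0, 0, 45], 0, 1], [[0, 0, 50], 0, 0], [[-17, 38, 0], -0.019, 0], [[-17, 38, 0], -0.019, 0], [[-17, 38, 0], -0.019, 0], [[-17, 38, 0], -0.019, 0], [[-17, 38, 0], -0.019, 0], [[-17, 38, 0], -0.019, 0], [[-17, 38, 0], -0.019, 0], [[-17, 38, 0], -0.019, 0], [[-17, 38, 0], -0.019, 0], [[-17, 38, 0], -0.019, 0], [[0, 0, 0], 0, 0], [[0, 0, 0], 0, 0], [[0, 0, 0], 0, 0], [[0, 0, 0], 0, 0]]'

```text
clock: 16.35
position: [0.4291, 0.1335, 0.1897]
tool_rot: [3.141, -0.0, 1.567]
force: [0.5, -0.1, -0.7]
grip_width: 0.0426
finger_force: 0.0
```

```bash
cat > r.py <<'E'
from m import *
import sys
f=wr(sys.argv[1]); s=bot.observe(); print(s['position'],s['tool_rot'],s['grip_width'])
b,m=blobs(f,*RD,60)
for a,c in b: print(a,c,onz(f,*c,.04,True).round(4))
E
python3 r.py w6
```

```text
[0.42902438 0.13351183 0.18965177] [3.14137883e+00 2.63800254e-05 1.56690810e+00] 0.042896537282698814
1392 [140.1  70.2] [0.2743 0.2664 0.04  ]
593 [105.2  61.4] [0.2378 0.2803 0.04  ]
1308 [208.1 138.8] [0.3352 0.2023 0.04  ]
1901 [297.2 134.6] [0.4078 0.2029 0.04  ]
768 [178.2 142.2] [0.3087 0.2012 0.04  ]
2030 [235.6 233.7] [0.3543 0.1223 0.04  ]
```

View pics/w6.png

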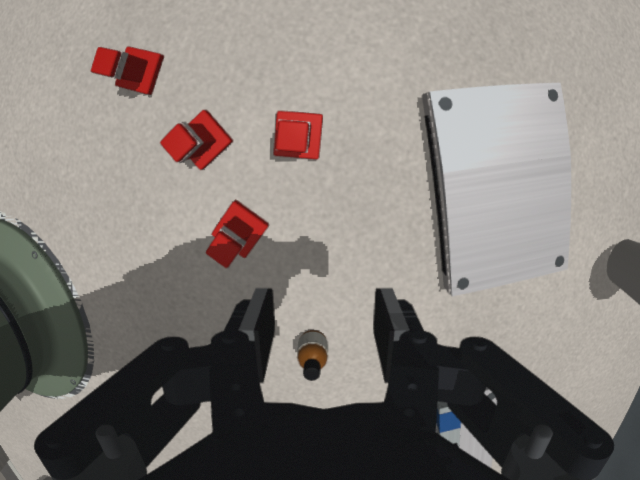

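The picture shows the target marker at (298,136), top square at (292,137), vial (312,355). The bowed plate has screws at (445,103), (553,95), (463,283) and (559,261), and a faint crease line at about y=160, which agrees with it being bowed. Next I measure the marker from this view and a second one.

Request:
arm_command --commands '[[[-10, 15, 10], 0, 0], [[-10, 15, 10], 0, 0], [[0, 0, 0], 0, 0], [[0, 0, 0], 0, 0], [[0, 0, 0], 0, 0]]'

```text
clock: 16.9
position: [0.4089, 0.1636, 0.2092]
tool_rot: [-3.141, 0.0, 1.568]
force: [0.2, -0.1, -0.2]
grip_width: 0.0427
finger_force: 0.0
```

```bash
cat > q.py <<'E'
from m import *
g=pickle.load(open('w6.pkl','rb')); f=wr('w7')
def mk(f,near):
    h=cv2.cvtColor(f['image'],cv2.COLOR_RGB2HSV); m=cv2.inRange(h,*RD)
    n,l,s,c=cv2.connectedComponentsWithStats(m); i=min((i for i in range(1,n) if s[i][4]>300),key=lambda i:np.hypot(*(c[i]-near)))
    cn=max(cv2.findContours((l==i).astype(np.uint8),0,1)[0],key=cv2.contourArea)[:,0]
    P=np.array([onz(f,*p,.012,True)[:2] for p in cn],np.float32); R=cv2.minAreaRect(P); print('base rect z=.012',R)
    v=h[...,2].copy(); v[l!=i]=0
    k=cv2.boxPoints(cv2.minAreaRect(cn.astype(np.float32))); print('corners',k.round(0).tolist()); return cn
import sys
near=eval(sys.argv[1])
mk(g,(297,135)); mk(f,near)
c=[]
for ff,(u,v) in((g,(297,135)),(f,near)): c.append(cv2.resize(cv2.cvtColor(ff['image'][int(v)-40:int(v)+40,int(u)-40:int(u)+40],cv2.COLOR_RGB2BGR),(400,400),interpolation=2)); 
cv2.imwrite('pics/mk.png',np.hstack(c))
for a,cc in screws(f,(400,60,640,400)): print('screw',a,cc,onz(f,*cc,.0235,True).round(4))
for a,cc in screws(g,(420,80,580,300)): print('screw6',a,cc,onz(g,*cc,.0235,True).round(4))
E
python3 r.py w7a | tail -6; python3 q.py "($(python3 -c "
import pickle;from h import *
f=pickle.load(open('w7a.pkl','rb'));F=240/np.tan(np.radians(f['vertical_fov'])/2);c=np.array(f['R'])@np.array([.408,.203,.03])+f['t'];t=np.arctan2(np.hypot(*c[:2]),c[2]);p=c[:2]/np.hypot(*c[:2])*t*F;print(p[0]+f['cx'],',',p[1]+f['cy'])"))"
```

```text
588 [137.6  95.6] [0.241  0.2769 0.04  ]
1053 [236.8 166.8] [0.3336 0.2065 0.04  ]
1669 [321.3 166.7] [0.4062 0.2052 0.04  ]
695 [212.7 176.9] [0.3113 0.1984 0.04  ]
1131 [267.1 248.2] [0.3572 0.133  0.04  ]
590 [255.6 275. ] [0.345 0.107 0.04 ]
base rect z=.012 ((0.40589484572410583, 0.20250433683395386), (0.038988254964351654, 0.03909805044531822), 84.20122528076172)
corners [[273.0, 155.0], [277.0, 110.0], [322.0, 114.0], [318.0, 159.0]]
base rect z=.012 ((0.4058884382247925, 0.20242492854595184), (0.03945263475179672, 0.03872993215918541), 84.59187316894531)
corners [[298.0, 186.0], [302.0, 143.0], [344.0, 148.0], [340.0, 190.0]]
screw 90 [557.  128.1] [0.6426 0.2519 0.0235]
screw 129 [458.4 138.8] [0.5317 0.232  0.0235]
screw 27 [622.6 258.3] [0.774  0.1101 0.0235]
screw 67 [558.7 279.6] [0.672  0.0876 0.0235]
screw 90 [470.3 301.5] [0.5611 0.0674 0.0235]
screw 79 [404.7 304.3] [0.4894 0.0673 0.0235]
screw 31 [597.5 310.7] [0.751  0.0409 0.0235]
screw 105 [412.4 322.1] [0.4995 0.0461 0.0235]
screw 36 [636.7 320.3] [0.8429 0.0162 0.0235]
screw 104 [636.2 392.5] [ 0.9223 -0.1307  0.0235]
screw 58 [558.9 396.5] [ 0.7331 -0.0933  0.0235]
screw6 103 [552.6  94.7] [0.6428 0.2523 0.0235]
screw6 152 [445.  103.3] [0.5316 0.2322 0.0235]
screw6 80 [559.1 260.9] [0.672  0.0874 0.0235]
screw6 112 [462.6 283.2] [0.5611 0.0675 0.0235]
```

View pics/mk.png

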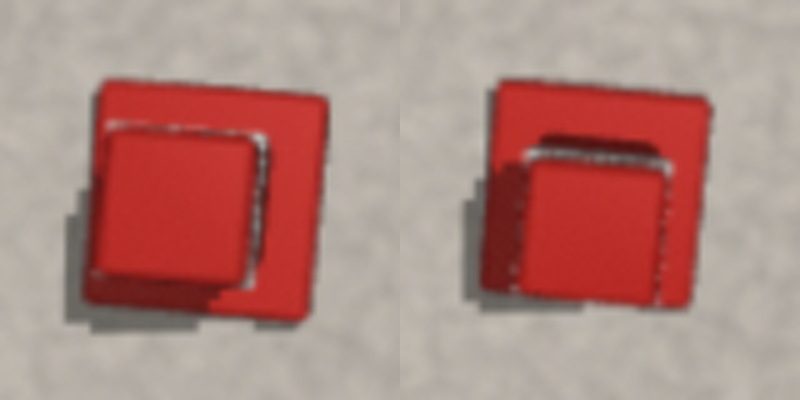

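Both views agree: marker centre (0.4059, 0.2025), yaw −0.098, and base size right at 12 mm height. Bowed plate centre is (0.602, 0.160), long axis at 100.1°. Now grasp.

Request:
arm_command --commands '[[[-1, 13, 0], -0.032, 0], [[-1, 13, 0], -0.032, 0], [[-1, 13, 0], -0.031, 0], [[0, 0, -30], 0, 0], [[0, 0, -40], 0, 0], [[0, 0, -40], 0, 0], [[0, 0, -40], 0, 0], [[0, 0, -29], 0, 0], [[0, 0, 0], 0, 0], [[0, 0, 0], 0, 0], [[0, 0, 0], 0, 1], [[0, 0, 0], 0, 1], [[0, 0, 0], 0, 1], [[0, 0, 0], 0, 1], [[0, 0, 0], 0, 1], [[0, 0, 0], 0, 1]]' --newtons 40

```text
clock: 18.6
position: [0.4065, 0.2039, 0.0319]
tool_rot: [3.14, -0.002, 1.474]
force: [-0.7, -1.0, 11.1]
grip_width: 0.0217
finger_force: 46.1
```

Request:
arm_command --commands '[[[0, 0, 10], 0, 1], [[0, 0, 30], 0, 1], [[0, 0, 40], 0, 1], [[0, 0, 20], 0, 1], [[20, -8, 0], 0.027, 1], [[20, -8, 0], 0.028, 1], [[20, -8, 0], 0.027, 1], [[20, -8, 0], 0.028, 1], [[20, -8, 0], 0.027, 1], [[20, -8, 0], 0.028, 1], [[20, -8, 0], 0.027, 1], [[20, -8, 0], 0.028, 1], [[20, -8, 0], 0.027, 1], [[21, -7, 0], 0.028, 1], [[0, 0, 0], 0, 1], [[0, 0, 0], 0, 1], [[0, 0, 0], 0, 1], [[0, 0, 0], 0, 1]]'

```text
clock: 20.4
position: [0.6061, 0.125, 0.1309]
tool_rot: [-3.142, -0.0, 1.749]
force: [-0.3, -0.4, -1.8]
grip_width: 0.0213
finger_force: 44.2
```

```bash
python3 - <<'E'
from m import *
f=wr('w8'); s=bot.observe(); print(s['position'],s['tool_rot'],s['grip_width'],s['force'])
S=grab_frame('side'); a=wr('w8')
cv2.imwrite('pics/v8.png',cv2.cvtColor(np.hstack([cv2.resize(f['image'],(400,300)),cv2.resize(S['image'][120:345,230:530],(400,300))]),cv2.COLOR_RGB2BGR))
E
```

```text
[0.60618096 0.1249113  0.1308463 ] [-3.14158363e+00 -1.67242355e-04  1.74921806e+00] 0.021399944081838644 [-0.29588865 -0.06566224 -1.91369679]
```

View pics/v8.png

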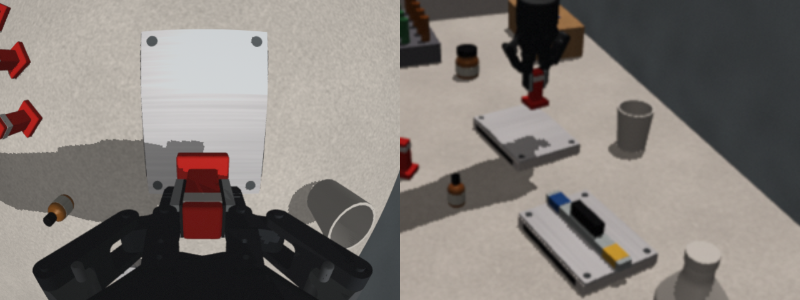

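The left picture shows the marker held upright over the near half of the plate, below the bow crease at (205,95). The right one shows the straightedge lying level on the other plate. Lowering to contact.

Request:
arm_command --commands '[[[1, 0, -20], 0, 1], [[1, 0, -25], 0, 1], [[0, 0, -15], 0, 1], [[0, 0, -8], 0, 1], [[0, 0, 0], 0, 1], [[0, 0, 0], 0, 1], [[0, 0, 0], 0, 1]]'

```text
clock: 21.25
position: [0.6091, 0.1246, 0.0634]
tool_rot: [3.14, -0.0, 1.749]
force: [-0.0, 0.5, -2.5]
grip_width: 0.0216
finger_force: 44.2
```

Request:
arm_command --commands '[[[0, 0, -2], 0, 1], [[0, 0, 0], 0, 1], [[0, 0, 0], 0, 1]]'

```text
clock: 21.55
position: [0.6087, 0.1245, 0.0606]
tool_rot: [3.141, -0.0, 1.749]
force: [1.8, -1.7, -1.1]
grip_width: 0.0215
finger_force: 44.2
```

Request:
arm_command --commands '[[[0, 0, -1], 0, 1], [[0, 0, 0], 0, 1], [[0, 0, 0], 0, 1]]'

```text
clock: 21.85
position: [0.6086, 0.1244, 0.0595]
tool_rot: [-3.141, 0.0, 1.749]
force: [0.3, 0.8, -1.3]
grip_width: 0.0217
finger_force: 44.2
```

Request:
arm_command --commands '[[[0, 0, -1], 0, 1], [[0, 0, 0], 0, 1], [[0, 0, 0], 0, 1]]'

```text
clock: 22.15
position: [0.6086, 0.1244, 0.0584]
tool_rot: [-3.142, 0.0, 1.749]
force: [0.0, -0.2, -1.9]
grip_width: 0.0214
finger_force: 44.2
```

Request:
arm_command --commands '[[[0, 0, -1], 0, 1], [[0, 0, 0], 0, 1], [[0, 0, 0], 0, 1]]'

```text
clock: 22.45
position: [0.6088, 0.1244, 0.058]
tool_rot: [3.141, -0.0, 1.749]
force: [-2.4, -1.3, 8.3]
grip_width: 0.0216
finger_force: 45.5
```

Request:
arm_command --commands '[[[0, 0, -0.7], 0, 1], [[0, 0, 0], 0, 1], [[0, 0, 0], 0, 1]]'

```text
clock: 22.75
position: [0.609, 0.1242, 0.0579]
tool_rot: [3.141, -0.0, 1.748]
force: [-4.6, -1.4, 17.6]
grip_width: 0.0215
finger_force: 46.8
```

Request:
arm_command --commands '[[[0, 0, 1.2], 0, 1], [[0, 0, 0], 0, 0.3], [[0, 0, 0], 0, 0], [[0, 0, 0], 0, 0], [[0, 0, 0], 0, 0], [[0, 0, 0], 0, 0], [[0, 0, 10], 0, 0], [[0, 0, 25], 0, 0], [[0, 0, 35], 0, 0], [[0, 0, 40], 0, 0], [[0, -10, 30], 0, 0], [[0, -10, 0], 0, 0], [[0, 0, 0], 0, 0], [[0, 0, 0], 0, 0]]'

```text
clock: 24.15
position: [0.6082, 0.1046, 0.1974]
tool_rot: [-3.141, -0.0, 1.749]
force: [-1.2, -0.3, -0.2]
grip_width: 0.0422
finger_force: 0.0
```

```bash
python3 - <<'E'
from m import *
f=wr('w9'); s=bot.observe(); print(s['position'],s['tool_rot'],s['clock'],s['force'])
b=[x for x in blobs(f,*RD,200)[0] if x[1][0]>250]
for a,c in b: print(a,c,onz(f,*c,.06,True).round(4))
S=grab_frame('side')
cv2.imwrite('pics/v9.png',cv2.cvtColor(np.hstack([cv2.resize(f['image'],(400,300)),cv2.resize(S['image'][120:345,230:530],(400,300))]),cv2.COLOR_RGB2BGR))
E
```

```text
[0.60811504 0.1048501  0.19710461] [-3.14009862e+00 -1.51978582e-04  1.74900736e+00] 24.2 [0.44180551 0.67061272 0.1303122 ]
2263 [328.6 199.5] [0.6075 0.1245 0.06  ]
```

View pics/v9.png

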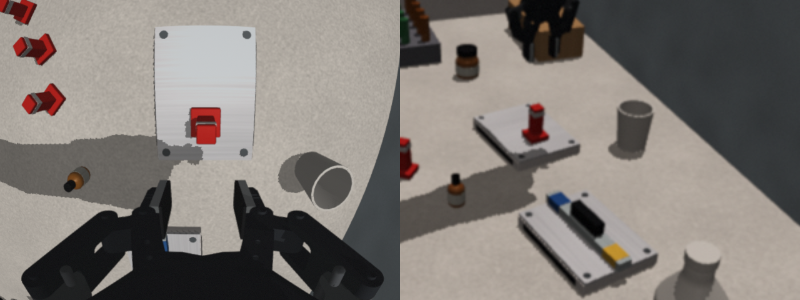

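The marker stands upright on the bowed plate: (205,125) left, (537,122) right. The straightedge is still on the flat plate and the robot is clear.

```bash
python3 -c "
from workcell import ticket
print(ticket.job_done())"
```

```text
the job is handed in; nothing more can be done
None
```

I handed the job in at about 24 s: the straightedge lies on the plate near (0.585, −0.172), which tested flat since both ends held firm at 40 mm, and the red marker stands upright on the other, bowed plate; the hand-in returned no verdict.

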